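# Hang the last rinsed sample bottle on the rotary drainer

## Task

Turn the rotary drainer until its one empty peg clicks home at the front, in line with the index plunger block on the tray rim. Then take the rinsed sample bottle that lies on the ribbed mat and put it upside down over that peg, lowering it until its mouth sits on the peg's collar before you let go. Keep the three hung bottles on their pegs and leave everything else where it is.

Things in the scene. Friction and masses are not known exactly. Their poses are not given: they have to be found in the camera images.
- sample_bottle: Empty white plastic wide-mouth bottle, round, 128 mm long, 56 mm across for the first 88 mm from its bottom, then a shoulder and a 39 mm neck; mouth opening 33 mm, 124 mm deep inside. About 50 g. Lies on its side in a groove of the mat, mouth to the robot's right (60 to 95 degrees clockwise from world x). Origin on its axis at mid-length; its x axis points to the mouth.
- bottle_mouth (a point): Centre of the sample bottle's mouth (its open rim), on its axis, 64 mm from the bottle's origin.
- drain_mat: Fixed black rubber draining mat, 240 mm (x) by 290 mm (y), 4 mm thick with ribs 6 mm higher that run along its x axis every 44 mm. Origin at the centre of its underside. Bottle and funnel lie in grooves 66 mm to either side of its middle, one each.
- drainer_base: Fixed base of the rotary drainer: round steel drip tray 308 mm across with a 20 mm rim. Origin on the rack's vertical turning axis, at table height. Its -x axis points to the front, towards the robot, where the index plunger stands: an aluminium block 36 mm wide, 46 mm high, 151 to 185 mm from the axis, with a black pull knob.
- front_station (a point): Fixed point of the base at the front: 90 mm from the turning axis towards the plunger block, 48 mm above the table. The empty peg's collar is here when the empty peg is home at the front.
- drainer_rack: The turning rack on the base, same axis and origin: steel disc 260 mm across, top 40 mm above the table, centre post with black ball (223 mm high) and four white plastic pegs 90 mm from the axis, a quarter turn apart. Turns full circle either way at a few newtons on a peg. A spring plunger clicks, holds and centres it when a peg is within 4 degrees of the front; elsewhere it stays put.
- empty_peg_tip (a point): Tip of the one empty peg, 148 mm above the table; turns with the rack. The peg is round and upright, 20 mm in diameter with a round tip, standing 100 mm out of its collar. It may be held or pushed to turn the rack.
- empty_peg_seat (a point): Centre of the top of the empty peg's collar (46 mm across), 48 mm above the table: where the bottle's mouth comes to sit. Turns with the rack.
- hung_a: Bottle like the sample bottle, upside down on the peg a quarter turn counter-clockwise (from above) from the empty one; loose. Origin at the centre of its mouth on the collar, z up its axis; it is 128 mm tall, top 176 mm above the table.
- hung_b: The same, on the peg across from the empty one.
- hung_c: The same, on the peg a quarter turn clockwise from the empty one.
- funnel: White plastic funnel standing mouth down on the mat, 88 mm across, 110 mm high. Origin at the centre of its underside.
- wash_bottle: Wash bottle with a thin bent spout, 68 mm across, 200 mm high, beyond the drainer and the mat. Origin at the centre of its underside.
- screw_cap: Black screw cap, 45 mm across, 18 mm high, lying beyond the mat. Origin at the centre of its underside.
- filter: Grey gas filter canister, 106 mm across, 54 mm high, at the right side. Origin at the centre of its underside.
- jug: Clear plastic measuring jug with a handle, 100 mm across, 125 mm high, at the left side. Origin at the centre of its underside.
Not all that is in view belongs to the job. Leave any pink or purple look-alike of the sample_bottle alone.

How it is judged (in metres and radians):
On the way, in this order (a step that is already met when the one before it is completed fails the run):
1. the empty peg has been turned to the front and is home in its notch (horizontal distance between empty_peg_tip and front_station below 0.005 m), for 0.3 s.
2. the bottle is upside down over the empty peg and has been lowered to within 10 mm of the collar while still held (horizontal distance between bottle_mouth and empty_peg_seat below 0.014 m and angle between sample_bottle's own x axis and vertical above 2.97 rad and z of bottle_mouth in the frame of empty_peg_seat below 0.01 m and contact force between the fingers and sample_bottle above 0.3 N), for 0.05 s.
At the end, for the whole second after the job is handed in: Empty peg home at the front (tip within 5 mm of the front station, from above); on it the sample bottle upside down, at rest, mouth within 4 mm of the collar and 14 mm of the peg's axis, within 10 degrees of vertical; the three hung bottles still on their pegs (horizontal distance between empty_peg_tip and front_station below 0.005 m and horizontal distance between bottle_mouth and empty_peg_seat below 0.014 m and angle between sample_bottle's own x axis and vertical above 2.97 rad and z of bottle_mouth in the frame of empty_peg_seat below 0.004 m and linear speed of each of sample_bottle, hung_b below 0.02 m/s and angle between each of hung_a, hung_b, hung_c's own z axis and vertical below 0.35 rad and z of each of hung_a, hung_b, hung_c in the frame of drainer_base below 0.06 m); the robot touches nothing.
It fails at once if a hung bottle is tipped by more than 20 degrees or lifted more than 12 mm off its collar (not (angle between hung_a's own z axis and vertical below 0.35 rad) or not (z of hung_a in the frame of drainer_base below 0.06 m) or not (angle between hung_b's own z axis and vertical below 0.35 rad) or not (z of hung_b in the frame of drainer_base below 0.06 m) or not (angle between hung_c's own z axis and vertical below 0.35 rad) or not (z of hung_c in the frame of drainer_base below 0.06 m)).
It fails at once if one of the other things (funnel, wash bottle, cap, filter, jug) is shifted by more than 30 mm (distance of any of funnel, wash_bottle, screw_cap, filter, jug from where it was at the start of the episode above 0.03 m).
It also fails if it takes over 72 s, if anything falls off the work surface, if the arm or the gripper's body presses on something with over 40 N, if the wrist force passes 120 N, or if a joint passes its speed limit or range.

## Robot

A 6-joint arm with a two-finger parallel gripper is mounted at the origin on the work surface. World frame = base frame: x ahead of the robot, y to its left, z up, the work surface at z = 0. Lengths are in m, angles in degrees, forces in N, time in s.
With the tool pointing down it reaches from about 0.275 to 0.825 m from the base axis. Payload 5.2 kg.
Tool frame: the origin (TCP) lies between the finger pads; the fingertips stand 17 mm ahead of it and the grasp point (between the pads) lies 2 mm behind it; z points along the fingers, y is the line along which they close (so a half turn about z gives the same grasp; the last joint's range is limited). The gripper opens to 93 mm and grips with 3 to 60 N. Pads are 15 mm wide; open, the fingers measure 128 mm over their backs; the gripper's body (75 mm by 188 mm) begins 65 mm behind the grasp point.
Start: joints at [55.359, 14.817, 87.949, -0, 77.235, -11.62], TCP at [0.215, 0.506, 0.236] pointing down, gripper open.
Joint ranges: [-179.93, 179.93], [-52.35, 119.4], [10.71, 147.94], [-69.91, 249.91], [12.55, 155.21], [-178.61, 178.61]. Speed limits (degrees/s): [147.25, 147.25, 180, 180, 180, 180].

## Interface

Orientations are given as [roll, pitch, yaw] about the fixed x, y, z axes, in that order (R = Rz(yaw) Ry(pitch) Rx(roll)).
In Python, from plant import status, eyes, robot gives the robot as it stands.
- The arm moves only by the tool step_arm, never from a script. Its argument "rows" is a list of rows, each a list of 7 numbers: the shift along the tool's x, y, z in m, then the turn, a rotation vector about the tool's x, y, z in degrees, then the opening, from -1 (shut) to 1 (fully open). A call has exactly 10 rows; each row shifts and turns the commanded pose from where the row before left it, along the tool's axes as they then stand; what a row does not reach is not made up. A row lasts 1/12 s, in which the tool goes at most 41.7 mm and 7.16 degrees, less where a joint would pass 70% of its speed; a pose out of reach is approached as far as the arm can. A call with a gripper value outside its range is refused whole. The fingers move at their own pace and stop on an object; the grip force is fixed at half the most. Time passes only in rows, so rows that do not move let the fingers close, or fill a call up. It gives the time, the measured TCP pose, the force, the opening and the grip force at its end, in the units of the state.
- status.read_state(): the state, without advancing time (a new reading comes with each control period).
- eyes.get_image(name): name is "scene" or "top" or "wrist"; returns the picture (384x512x3 uint8, blue, green, red); there is no depth.
- eyes.camera_model(name): a dict with "intrinsics" (3x3 intrinsics, pixels), "extrinsics" (4x4, takes a point from camera to world coordinates); the wrist camera has in their place "T_tool_cam" (4x4, takes a point from camera to tool coordinates, whose origin is the TCP and whose axes are the flange's). Camera axes: x right, y down, z forward; pixel columns grow to the right and rows downward; lengths in m; the calibration is good to about 2 mm. A picture is of the moment at which its call begins: read the wrist's pose just before it. camera_model takes no time and is no camera call.
- robot.job_done(): hands the job in; it is judged then, once.
The state is a dict: "clock": time; "joint_positions": joint angles; "joint_velocities": joint speeds; "effort": joint torques, N m; "ee_pos": TCP position; "tcp_rot": TCP orientation; "contact_force": force on the tool from outside, world axes, zero at the start; "ft_torque": the same for the moment, N m; "finger_gap": opening from 0.0 (shut) to 1.0 (fully open); "grip_force": force on a finger pad.
Only numpy, scipy, OpenCV 4.12 (cv2) and the standard library are available. Lean on these libraries where they do the work, as an engineer would, in place of code of your own. Each camera call takes 0.05 s, during which the arm holds its last target. There are 200 camera calls.

## Working session

There is one attempt and no reset: what is moved stays moved. The work goes in short steps, Python scripts to look and compute and a tool call to move; the robot and the scene stay as the last step left them, time stands still between calls to the robot, and variables do not carry over. Pictures are saved under pics/ and viewed, at most 10 in all, crops included, and the job is handed in when it is done.

Besides the shell and the picture viewer there is one more tool, called after "Request:" in YAML: its name, and indented under it one key for each argument. step_arm: Moves the arm, as the interface text tells. Its arguments: {"type":"object","properties":{"rows":{"type":"array"}},"required":["rows"]}

```bash
ls; mkdir -p pics; python3 - <<'E'
from plant import status, eyes, robot
import cv2
print(status.read_state())
for n in ("scene","top"):
    im=eyes.get_image(n); cv2.imwrite(f"pics/{n}0.png",im)
for n in ("scene","top","wrist"): print(n,eyes.camera_model(n))
E
```

```text
pics
{'clock': 0.0, 'joint_positions': array([ 5.53577516e+01,  1.48597841e+01,  8.80098527e+01,  1.59954601e-03,
        7.72338717e+01, -1.16214039e+01]), 'joint_velocities': array([ 0.07995963, -0.06633357, -0.0798956 ,  0.01531102,  0.00587621,
        0.02726359]), 'effort': array([-2.84163609e-03, -4.37305677e+01, -2.84003359e+01,  7.16352230e-02,
        4.12625237e-02, -1.51006507e-04]), 'ee_pos': array([0.21478071, 0.5057843 , 0.23482132]), 'tcp_rot': array([-1.79898928e+02, -2.23785419e-02,  1.56978781e+02]), 'contact_force': array([1.13248629, 0.31863551, 0.15410012]), 'ft_torque': array([-0.02048507,  0.02708336,  0.01138684]), 'grip_force': 0.0, 'finger_gap': 0.9980326771927686}
scene {'intrinsics': array([[355.44410165,   0.        , 255.17526725],
       [  0.        , 355.44410165, 199.38717099],
       [  0.        ,   0.        ,   1.        ]]), 'extrinsics': array([[-0.17520877,  0.51278654, -0.84044741,  1.52776337],
       [ 0.98452695,  0.09379429, -0.14801795,  0.1452562 ],
       [ 0.00292756, -0.85337717, -0.52128575,  0.73174774],
       [ 0.        ,  0.  
[... 302 characters left out ...]
598,  0.02628561,  0.00754731, -0.03970847],
       [-0.01229827, -0.18557853, -0.98255247,  1.80563182],
       [ 0.        ,  0.        ,  0.        ,  1.        ]])}
wrist {'intrinsics': array([[324.62276361,   0.        , 260.00732717],
       [  0.        , 324.62276361, 193.81246337],
       [  0.        ,   0.        ,   1.        ]]), 'T_tool_cam': array([[-5.08867068e-04, -9.53559209e-01, -3.01205205e-01,
         8.43531043e-02],
       [ 9.99998926e-01, -7.11858995e-05, -1.46407347e-03,
        -6.00476486e-04],
       [ 1.37463918e-03, -3.01205626e-01,  9.53558221e-01,
        -1.49092631e-01],
       [ 0.00000000e+00,  0.00000000e+00,  0.00000000e+00,
         1.00000000e+00]])}
```

```bash
python3 - <<'E'
import cv2
im=cv2.imread("pics/top0.png"); cv2.imwrite("pics/top0b.png",cv2.resize(im,(800,600),interpolation=cv2.INTER_CUBIC))
E
```

```text
(no output)
```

View pics/top0b.png

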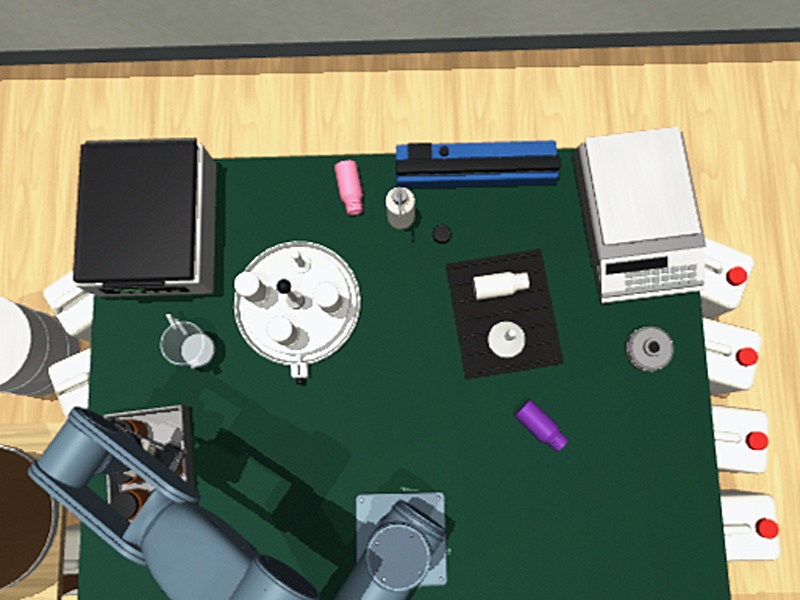

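View pics/scene0.png

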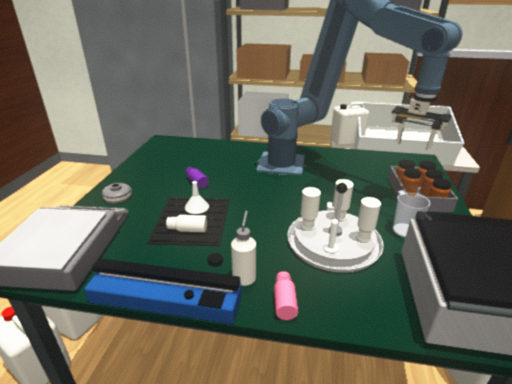

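The top picture shows the drainer around (297,302), with the empty peg at the back (302,257) and the plunger block at the front (300,370). The bottle lies in the far groove at (500,284), with its mouth to the right. The scene view confirms this: empty peg at (333,235), far from the robot. Next I'll enlarge both regions.

```bash
python3 - <<'E'
import cv2,numpy as np
im=cv2.imread("pics/top0.png")
a=im[145:250,140:240]; b=im[155:250,280:365]
f=5
A=cv2.resize(a,None,fx=5,fy=5,interpolation=cv2.INTER_CUBIC)
B=cv2.resize(b,None,fx=3.5,fy=3.5,interpolation=cv2.INTER_CUBIC)
o=np.zeros((525,800,3),np.uint8); o[:A.shape[0],:500]=A; o[:B.shape[0],502:502+B.shape[1]]=B[:, :298]
cv2.imwrite("pics/crop1.png",o)
E
```

```text
(no output)
```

View pics/crop1.png

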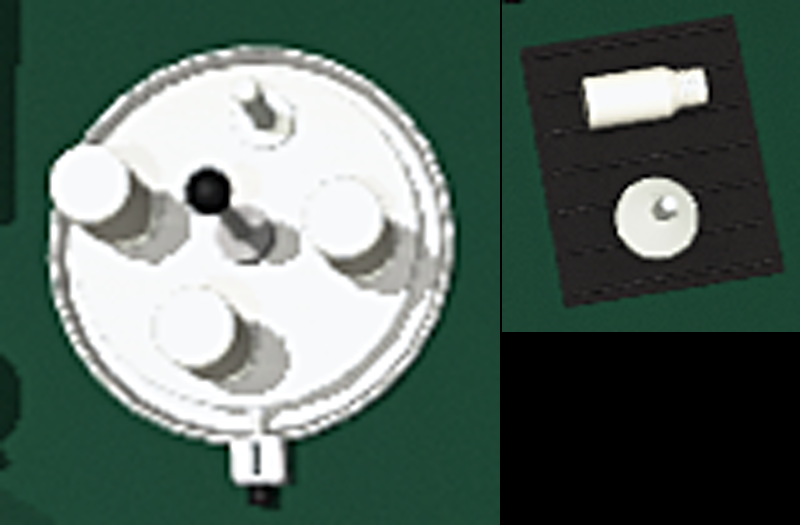

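```bash
cat > h.py <<'E'
import numpy as np
from plant import status, eyes
def px2w(cam,uv,z):
    m=eyes.camera_model(cam); K=m["intrinsics"];T=m["extrinsics"]
    d=T[:3,:3]@np.linalg.solve(K,[uv[0],uv[1],1]); return T[:3,3]+d*(z-T[2,3])/d[2]
E
python3 - <<'E'
from h import *
import numpy as np
from scipy.optimize import least_squares
A=lambda u,v:((u+.5)/5+139.5,(v+.5)/5+144.5)
B=lambda u,v:((u-502+.5)/3.5+279.5,(v+.5)/3.5+154.5)
P={n:px2w("top",A(*uv),z) for n,uv,z in [("ball",(208,190),.211),("tip",(247,92),.146),("L",(91,185),.176),("R",(343,218),.176),("F",(200,327),.176),("block",(257,458),.046),("rimL",(50,245),.02),("rimR",(453,245),.02),("rimB",(255,45),.02),("rimF",(255,440),.02)]}
P.update({n:px2w("top",B(*uv),z) for n,uv,z in [("bbot",(586,102),.035),("bmouth",(707,87),.032),("m1",(522,48),.004),("m2",(732,15),.004),("m3",(783,270),.004),("m4",(566,306),.004),("funtip",(668,202),.11)]})
for n,p in P.items(): print(n,p.round(4))
def f(v):
    c=v[:2];r=[]
    for n,k in (("tip",0),("L",1),("F",2),("R",3)):
        a=v[2]+k*np.pi/2; r+=list(c+.09*np.array([np.cos(a),np.sin(a)])-P[n][:2])
    return r+list(c-P["ball"][:2])
s=least_squares(f,[.6,.2,0]); print(s.x, np.degrees(s.x[2]),(s.fun.reshape(-1,2)*1e3).round(1))
c=s.x[:2]; d=P["block"][:2]-c; print("front dir",np.degrees(np.arctan2(d[1],d[0])),np.linalg.norm(d))
E
```

```text
ball [0.5615 0.2401 0.211 ]
tip [0.6467 0.224  0.146 ]
L [0.5749 0.3282 0.176 ]
R [0.5466 0.152  0.176 ]
F [0.4725 0.2512 0.176 ]
block [0.3943 0.2316 0.046 ]
rimL [0.5635 0.394  0.02  ]
rimR [0.5553 0.0867 0.02  ]
rimB [0.7168 0.2379 0.02  ]
rimF [0.4105 0.2372 0.02  ]
bbot [ 0.5827 -0.1924  0.035 ]
bmouth [ 0.5964 -0.3241  0.032 ]
m1 [ 0.652  -0.1269  0.004 ]
m2 [ 0.6832 -0.3607  0.004 ]
m3 [ 0.3989 -0.3991  0.004 ]
m4 [ 0.3661 -0.1644  0.004 ]
funtip [ 0.4606 -0.2653  0.11  ]
[ 0.56044956  0.23912084 -0.15707013] -8.999455274618464 [[ 2.7  1. ]
 [-0.4 -0.2]
 [-1.   2. ]
 [-0.3 -1.8]
 [-1.  -1. ]]
front dir -177.42281746797877 0.16636069135024206
```

Request:
step_arm:
  rows:
    - [0, 0, -0.03, 0, 0, 0, 1]
    - [0, 0, -0.03, 0, 0, 0, 1]
    - [-0.03, -0.005, 0, 0, 0, 0, 1]
    - [-0.03, -0.005, 0, 0, 0, 0, 1]
    - [-0.03, -0.005, 0, 0, 0, 0, 1]
    - [-0.03, -0.005, 0, 0, 0, 0, 1]
    - [-0.03, -0.005, 0, 0, 0, 0, 1]
    - [-0.03, -0.005, 0, 0, 0, 0, 1]
    - [-0.03, -0.005, 0, 0, 0, 0, 1]
    - [-0.03, -0.005, 0, 0, 0, 0, 1]

```text
clock: 0.93
ee_pos: [0.4212, 0.3744, 0.2952]
tcp_rot: [-180.0, -0.0, 157.0]
contact_force: [0.6, 1.0, 0.8]
finger_gap: 0.998
grip_force: 0.0
```

```bash
cat >> h.py <<'E'
from scipy.spatial.transform import Rotation as Ro
import json
def state():
    s=status.read_state(); 
    with open("log.jsonl","a") as f: f.write(json.dumps([list(s["joint_positions"]),list(s["ee_pos"]),list(s["tcp_rot"])])+"\n")
    R=Ro.from_euler("xyz",s["tcp_rot"],degrees=True)
    print("t",round(s["clock"],2),"J",s["joint_positions"].round(1),"p",s["ee_pos"].round(4),"rpy",s["tcp_rot"].round(1),"F",s["contact_force"].round(1),"gap",round(s["finger_gap"]*93,1),"grip",round(s["grip_force"],1))
    return s["ee_pos"],R
def go(p,rpy):
    p0,R=state(); Rt=Ro.from_euler("xyz",rpy,degrees=True)
    print("shift now axes",R.inv().apply(np.array(p)-p0).round(4),"rotvec",(R.inv()*Rt).as_rotvec(degrees=True).round(2),"shift in target axes",Rt.inv().apply(np.array(p)-p0).round(4))
E
python3 -c "
from h import *
go([.648,.225,.29],[180,0,171])"
```

```text
t 0.93 J [ 30.3  14.4  80.2   0.   85.5 -36.7] p [0.4212 0.3744 0.2952] rpy [-180.   -0.  157.] F [0.6 1.  0.8] gap 92.8 grip 0.0
shift now axes [-0.2672 -0.0488  0.0051] rotvec [ -0.04  -0.04 -14.02] shift in target axes [-0.2474 -0.1121  0.0052]
```

Request:
step_arm:
  rows:
    - [0, 0, 0, 0, 0, -7, 1]
    - [0, 0, 0, 0, 0, -7, 1]
    - [-0.031, -0.014, 0, 0, 0, 0, 1]
    - [-0.031, -0.014, 0, 0, 0, 0, 1]
    - [-0.031, -0.014, 0, 0, 0, 0, 1]
    - [-0.031, -0.014, 0, 0, 0, 0, 1]
    - [-0.031, -0.014, 0, 0, 0, 0, 1]
    - [-0.031, -0.014, 0, 0, 0, 0, 1]
    - [-0.031, -0.014, 0, 0, 0, 0, 1]
    - [-0.031, -0.014, 0, 0, 0, 0, 1]

```text
clock: 1.77
ee_pos: [0.6487, 0.2249, 0.2949]
tcp_rot: [-180.0, -0.1, 171.0]
contact_force: [0.6, 0.5, -0.4]
finger_gap: 1.002
grip_force: 0.0
```

```bash
python3 - <<'E'
from h import *
import cv2
p,R=state()
im=eyes.get_image("wrist"); cv2.imwrite("pics/w1.png",im)
go([.648,.225,.14],[180,0,171])
m=eyes.camera_model("wrist");T=m["T_tool_cam"]
for n,w in (("tip",[.6493,.225,.148]),("ball",[.5605,.239,.223])):
    c=T[:3,:3].T@(R.inv().apply(np.array(w)-p)-T[:3,3]); q=m["intrinsics"]@c; print(n,q[:2]/q[2])
E
```

```text
t 1.77 J [  9.8  28.   60.5   0.   91.6 -71.1] p [0.6487 0.2249 0.2949] rpy [-1.80e+02 -1.00e-01  1.71e+02] F [ 0.6  0.5 -0.4] gap 93.2 grip 0.0
t 1.82 J [  9.5  28.3  60.2  -0.2  91.5 -71.3] p [0.6536 0.22   0.2935] rpy [-1.798e+02  1.000e-01  1.707e+02] F [ 0.8 -2.7 -1. ] gap 93.2 grip 0.0
shift now axes [0.0065 0.0045 0.1534] rotvec [-0.16  0.09 -0.29] shift in target axes [0.0063 0.0041 0.1535]
tip [261.38763865 185.59435017]
ball [261.61232378  83.66522234]
```

View pics/w1.png

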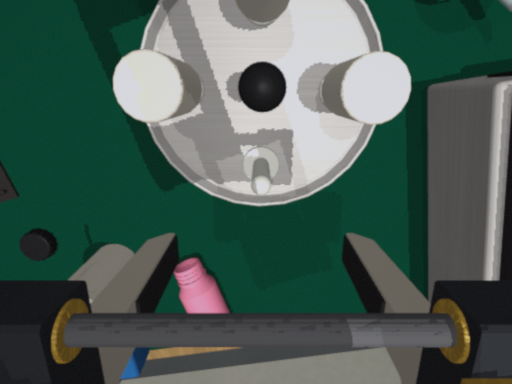

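The wrist view shows the peg tip at (261,184) and the ball at (262,87), which agrees with my estimate to within a few mm. Next: lower over the peg and close.

Request:
step_arm:
  rows:
    - [0.0, 0, 0.027, 0, 0, 0, 1]
    - [0, 0, 0.027, 0, 0, 0, 1]
    - [0, 0, 0.027, 0, 0, 0, 0.3]
    - [0, 0, 0.027, 0, 0, 0, 0]
    - [0, 0, 0.027, 0, 0, 0, -0.3]
    - [0, 0, 0.027, 0, 0, 0, -0.3]
    - [0, 0, 0, 0, 0, 0, -0.4]
    - [0, 0, 0, 0, 0, 0, -0.4]
    - [0, 0, 0, 0, 0, 0, -1]
    - [0, 0, 0, 0, 0, 0, -1]

```text
clock: 2.65
ee_pos: [0.649, 0.2264, 0.1361]
tcp_rot: [179.9, 0.2, 171.0]
contact_force: [-1.2, 0.9, 0.1]
finger_gap: 0.471
grip_force: 0.0
```

```bash
python3 -c "
from h import *
go([.6493,.225,.132],[180,0,171])"
```

```text
t 2.65 J [ 10.   32.7  74.8   0.   72.3 -71. ] p [0.649  0.2264 0.1361] rpy [179.9   0.2 171. ] F [-1.2  0.9  0.1] gap 43.8 grip 0.0
shift now axes [-0.0005 -0.0013  0.0041] rotvec [ 0.07  0.21 -0.02] shift in target axes [-0.0005 -0.0013  0.0041]
```

Request:
step_arm:
  rows:
    - [0, 0, 0, 0, 0, 0, -1]
    - [0, 0, 0, 0, 0, 0, -1]
    - [0, 0, 0, 0, 0, 0, -1]
    - [0, 0, 0, 0, 0, 0, -1]
    - [0, 0, 0, 0, 0, 0, -1]
    - [0, 0, 0, 0, 0, 0, -1]
    - [0, 0, 0, 0, 0, 0, -1]
    - [0, 0, 0, 0, 0, 0, -1]
    - [0, 0, 0, 0, 0, 0, -1]
    - [0, 0, 0, 0, 0, 0, -1]

```text
clock: 3.48
ee_pos: [0.6481, 0.226, 0.1346]
tcp_rot: [180.0, 0.1, 171.0]
contact_force: [-0.6, -0.9, 5.7]
finger_gap: 0.21
grip_force: 30.0
```

```bash
python3 -c "
from h import *
go([.6493,.225,.132],[180,0,171])"
```

```text
t 3.48 J [  9.9  32.8  74.9  -0.   72.3 -71. ] p [0.6481 0.226  0.1346] rpy [1.80e+02 1.00e-01 1.71e+02] F [-0.6 -0.9  5.7] gap 19.5 grip 30.0
shift now axes [-0.0014 -0.0008  0.0026] rotvec [ 0.02  0.07 -0.02] shift in target axes [-0.0014 -0.0008  0.0026]
```

Request:
step_arm:
  rows:
    - [0.0002, -0.0066, 0, 0, 0, 4.2, -1]
    - [0.0002, -0.0066, 0, 0, 0, 4.2, -1]
    - [0.0002, -0.0066, 0, 0, 0, 4.2, -1]
    - [0.0003, -0.0066, 0, 0, 0, 4.2, -1]
    - [0.0002, -0.0066, 0, 0, 0, 4.2, -1]
    - [0.0003, -0.0066, 0, 0, 0, 4.2, -1]
    - [0.0002, -0.0066, 0, 0, 0, 4.2, -1]
    - [0.0003, -0.0066, 0, 0, 0, 4.2, -1]
    - [0.0002, -0.0066, 0, 0, 0, 4.2, -1]
    - [0.0003, -0.0066, 0, 0, 0, 4.2, -1]

```text
clock: 4.32
ee_pos: [0.6156, 0.1714, 0.1346]
tcp_rot: [179.8, -0.1, 128.8]
contact_force: [0.8, 5.2, 4.1]
finger_gap: 0.209
grip_force: 30.0
```

```bash
cat >>h.py <<'E'
def rack(c=(.5605,.2391)):
    p,R=state(); d=p[:2]-np.array(c); print("peg ang",np.degrees(np.arctan2(d[1],d[0])).round(1),"r",np.linalg.norm(d).round(4))
E
python3 -c "
from h import *
rack()"
```

```text
t 4.32 J [  5.5  28.2  82.8   0.1  69.  -33.3] p [0.6156 0.1714 0.1346] rpy [ 1.798e+02 -1.000e-01  1.288e+02] F [0.8 5.2 4.1] gap 19.4 grip 30.0
peg ang -50.8 r 0.0873
```

Tracking well with low force, so I'll carry on.

Request:
step_arm:
  rows:
    - [0.0002, -0.0066, 0, 0, 0, 4.2, -1]
    - [0.0002, -0.0066, 0, 0, 0, 4.2, -1]
    - [0.0002, -0.0066, 0, 0, 0, 4.2, -1]
    - [0.0003, -0.0066, 0, 0, 0, 4.2, -1]
    - [0.0002, -0.0066, 0, 0, 0, 4.2, -1]
    - [0.0003, -0.0066, 0, 0, 0, 4.2, -1]
    - [0.0002, -0.0066, 0, 0, 0, 4.2, -1]
    - [0.0003, -0.0066, 0, 0, 0, 4.2, -1]
    - [0.0002, -0.0066, 0, 0, 0, 4.2, -1]
    - [0.0003, -0.0066, 0, 0, 0, 4.2, -1]

```text
clock: 5.15
ee_pos: [0.5562, 0.1534, 0.1345]
tcp_rot: [179.7, -0.4, 86.7]
contact_force: [3.6, 12.7, 2.3]
finger_gap: 0.208
grip_force: 30.0
```

Request:
step_arm:
  rows:
    - [0.0002, -0.0066, 0, 0, 0, 4.2, -1]
    - [0.0002, -0.0066, 0, 0, 0, 4.2, -1]
    - [0.0002, -0.0066, 0, 0, 0, 4.2, -1]
    - [0.0003, -0.0066, 0, 0, 0, 4.2, -1]
    - [0.0002, -0.0066, 0, 0, 0, 4.2, -1]
    - [0.0003, -0.0066, 0, 0, 0, 4.2, -1]
    - [0.0002, -0.0066, 0, 0, 0, 4.2, -1]
    - [0.0003, -0.0066, 0, 0, 0, 4.2, -1]
    - [0.0002, -0.0066, 0, 0, 0, 4.2, -1]
    - [0.0003, -0.0066, 0, 0, 0, 4.2, -1]

```text
clock: 5.98
ee_pos: [0.4997, 0.18, 0.1346]
tcp_rot: [179.8, -0.7, 44.7]
contact_force: [14.9, 12.8, -8.6]
finger_gap: 0.207
grip_force: 30.0
```

```bash
python3 -c "
from h import *
rack()"
```

```text
t 5.98 J [ 7.6 17.7 99.2  0.3 62.4 52.7] p [0.4997 0.18   0.1346] rpy [179.8  -0.7  44.7] F [14.9 12.8 -8.6] gap 19.3 grip 30.0
peg ang -135.8 r 0.0848
```

Request:
step_arm:
  rows:
    - [0.0005, -0.0066, 0, 0, 0, 4.2, -1]
    - [0.0005, -0.0066, 0, 0, 0, 4.2, -1]
    - [0.0005, -0.0066, 0, 0, 0, 4.2, -1]
    - [0.0005, -0.0066, 0, 0, 0, 4.2, -1]
    - [0.0005, -0.0066, 0, 0, 0, 4.2, -1]
    - [0.0005, -0.0066, 0, 0, 0, 4.2, -1]
    - [0.0004, -0.0066, 0, 0, 0, 4.2, -1]
    - [0.0005, -0.0066, 0, 0, 0, 4.2, -1]
    - [0.0004, -0.0066, 0, 0, 0, 4.2, -1]
    - [0.0005, -0.0066, 0, 0, 0, 4.2, -1]

```text
clock: 6.82
ee_pos: [0.4759, 0.2367, 0.1346]
tcp_rot: [180.0, -0.6, 2.8]
contact_force: [14.0, -10.8, -2.3]
finger_gap: 0.207
grip_force: 30.0
```

Request:
step_arm:
  rows:
    - [0, 0, 0, 0, 0, 0, -1]
    - [0, 0, 0, 0, 0, 0, -1]
    - [0, 0, 0, 0, 0, 0, 0]
    - [0, 0, 0, 0, 0, 0, 0]
    - [0, 0, 0, 0, 0, 0, 0]
    - [0, 0, 0, 0, 0, 0, 0]
    - [0, 0, 0, 0, 0, 0, 0]
    - [0, 0, 0, 0, 0, 0, 0]
    - [0, 0, 0, 0, 0, 0, 0]
    - [0, 0, 0, 0, 0, 0, 0]

```text
clock: 7.65
ee_pos: [0.4708, 0.2365, 0.1337]
tcp_rot: [180.0, 0.0, 3.0]
contact_force: [0.3, -0.8, -0.1]
finger_gap: 0.5
grip_force: 0.0
```

```bash
python3 -c "
from h import *
rack()"
```

```text
t 7.65 J [ 14.5  17.8  99.3   0.   63.  101.6] p [0.4708 0.2365 0.1337] rpy [180.   0.   3.] F [ 0.3 -0.8 -0.1] gap 46.5 grip 0.0
peg ang -178.4 r 0.0898
```

Request:
step_arm:
  rows:
    - [0, 0, -0.02, 0, 0, 0, 0]
    - [0, 0, -0.035, 0, 0, 0, 0]
    - [0, 0, -0.035, 0, 0, 0, 0]
    - [0, 0, -0.035, 0, 0, 0, 0]
    - [0, 0, -0.035, 0, 0, 0, 0]
    - [0, 0, 0, 0, 0, 0, 0]
    - [0, 0, 0, 0, 0, 0, 0.5]
    - [0, 0, 0, 0, 0, 0, 0.5]
    - [0, 0, 0, 0, 0, 0, 0.5]
    - [0, 0, 0, 0, 0, 0, 0.5]

```text
clock: 8.48
ee_pos: [0.47, 0.2363, 0.2918]
tcp_rot: [180.0, 0.2, 3.0]
contact_force: [0.3, -0.4, -0.5]
finger_gap: 0.724
grip_force: 0.0
```

```bash
python3 - <<'E'
from h import *
import cv2
p,R=state()
im=eyes.get_image("wrist"); im2=eyes.get_image("top")
cv2.imwrite("pics/top1.png",im2)
A=cv2.resize(im2[145:250,140:240],(400,420),interpolation=cv2.INTER_CUBIC)
B=cv2.resize(im[0:384,56:456],(400,384))
o=np.zeros((420,800,3),np.uint8);o[:,:400]=A;o[:384,400:]=B
cv2.imwrite("pics/c2.png",o)
m=eyes.camera_model("wrist");T=m["T_tool_cam"]
for n,w in (("tip",[.4706,.235,.148]),("ball",[.5605,.239,.223])):
    c=T[:3,:3].T@(R.inv().apply(np.array(w)-p)-T[:3,3]); q=m["intrinsics"]@c; print(n,q[:2]/q[2])
E
```

```text
t 8.48 J [ 14.5  10.6  85.5   0.   84.1 101.6] p [0.47   0.2363 0.2918] rpy [180.    0.2   3. ] F [ 0.3 -0.4 -0.5] gap 67.3 grip 0.0
tip [260.36983029 184.1611528 ]
ball [261.75638273  80.33267463]
```

View pics/c2.png

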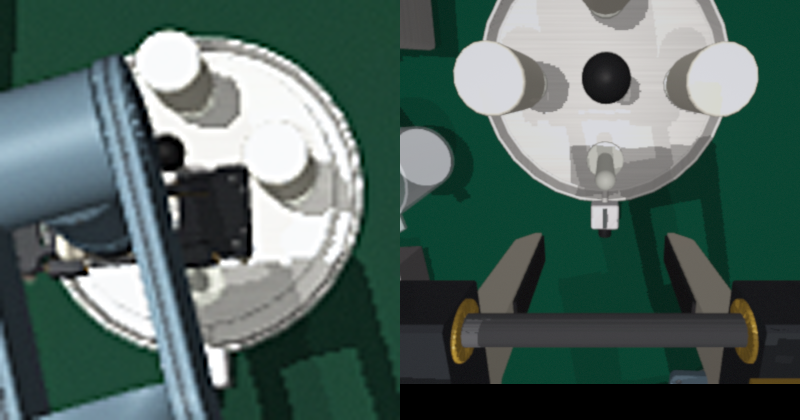

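The crop shows the peg tip (606,180), ball (606,78) and block (605,216) in one column, so the empty peg is home. Now I'll fit a kinematic model, to check that the tilted grasp can be reached.

```bash
python3 - <<'E'
from h import *
from scipy.optimize import least_squares
D=[json.loads(l) for l in open("log.jsonl")]
J=np.radians([d[0] for d in D]);P=np.array([d[1] for d in D])
def f(v):
    d,a1,L2,L3,e,hL=v; q1,q2,q3,q5=J[:,0],J[:,1],J[:,2],J[:,4]
    s=q2+q3
    r=a1+L2*np.sin(q2)+L3*np.sin(s)+e*np.sin(s-np.pi/2); z=hL+L2*np.cos(q2)+L3*np.cos(s)+e*np.cos(s-np.pi/2)
    x=r*np.cos(q1)-d*np.sin(q1);y=r*np.sin(q1)+d*np.cos(q1)
    return np.r_[x-P[:,0],y-P[:,1],z-P[:,2]]
for free in (0,1):
    g=(lambda v:f(v)) if free else (lambda v:f(np.r_[v[0],0,v[1:3],0,v[3]]))
    s=least_squares(g,[.11,0,.4,.4,0,0] if free else [.11,.4,.4,0]); print(s.x.round(4),(np.abs(s.fun).max()*1e3).round(2))
T=eyes.camera_model("wrist");p=np.array([.47,.2363,.2918]);R=Ro.from_euler("xyz",[180,.2,3],degrees=True)
for uv,z in (((262,180.5),.145),((262,78),.223-.015)):
    d=R.apply(T["T_tool_cam"][:3,:3]@np.linalg.solve(T["intrinsics"],[*uv,1])); o=p+R.apply(T["T_tool_cam"][:3,3]); print(o+d*(z-o[2])/d[2])
E
```

```text
[ 0.111   0.5294  0.4149 -0.1836] 15.5
[ 0.111   0.      0.5359  0.4247 -0.0556 -0.1342] 2.37
[0.4733581  0.23369837 0.145     ]
[0.56233433 0.23892643 0.208     ]
```

Request:
step_arm:
  rows:
    - [0.006, 0.03, 0, 0, 0, 0, 1]
    - [0.0085, 0.039, 0, 0, 0, 0, 1]
    - [0.0085, 0.039, 0, 0, 0, 0, 1]
    - [0.0085, 0.039, 0, 0, 0, 0, 1]
    - [0.0085, 0.039, 0, 0, 0, 0, 1]
    - [0.0085, 0.039, 0, 0, 0, 0, 1]
    - [0.0085, 0.039, 0, 0, 0, 0, 1]
    - [0.0085, 0.039, 0, 0, 0, 0, 1]
    - [0.0085, 0.039, 0, 0, 0, 0, 1]
    - [0.0085, 0.039, 0, 0, 0, 0, 1]

```text
clock: 9.42
ee_pos: [0.573, -0.1416, 0.2929]
tcp_rot: [-180.0, 0.1, 3.0]
contact_force: [1.3, -0.0, 0.0]
finger_gap: 0.996
grip_force: 0.0
```

Request:
step_arm:
  rows:
    - [0.005, 0.033, 0, 0, 0, 0, 1]
    - [0.005, 0.033, 0, 0, 0, 0, 1]
    - [0, 0.033, 0, 0, 0, -6.7, 1]
    - [0, 0, 0, 0, 0, -6.7, 1]
    - [0, 0, 0, 0, 0, -6.7, 1]
    - [0, 0, 0, 0, 0, -6.7, 1]
    - [0, 0, 0, 0, 0, -6.7, 1]
    - [0, 0, 0, 0, 0, -6.7, 1]
    - [0, 0, 0, 0, 0, -6.7, 1]
    - [0, 0, 0, 0, 0, -6.7, 1]

```text
clock: 10.25
ee_pos: [0.588, -0.238, 0.2926]
tcp_rot: [-179.9, 0.0, 56.9]
contact_force: [0.2, -0.8, 0.3]
finger_gap: 0.999
grip_force: 0.0
```

Request:
step_arm:
  rows:
    - [0, 0, 0, 0, 0, -6.7, 1]
    - [0, 0, 0, 0, 0, -6.7, 1]
    - [0, 0, 0, 0, 0, -6.7, 1]
    - [0, 0, 0, 0, 0, -6.7, 1]
    - [0, 0, 0, 0, 0, -6.7, 1]
    - [0, 0, 0, 0, 0, -6.7, 1]
    - [0, 0, 0, 0, 0, 0, 1]
    - [0, 0, 0, 0, 0, 0, 1]
    - [0, 0, 0, 0, 0, 0, 1]
    - [0, 0, 0, 0, 0, 0, 1]

```text
clock: 11.08
ee_pos: [0.5882, -0.238, 0.2934]
tcp_rot: [-180.0, -0.0, 96.6]
contact_force: [-0.3, -0.7, 1.1]
finger_gap: 1.0
grip_force: 0.0
```

```bash
python3 - <<'E'
from h import *
import cv2
go([.587,-.238,.29],[180,0,97])
cv2.imwrite("pics/w3.png",eyes.get_image("wrist"))
E
```

```text
t 11.08 J [-32.1  22.1  69.7  -0.   88.2 -38.7] p [ 0.5882 -0.238   0.2934] rpy [-180.    -0.    96.6] F [-0.3 -0.7  1.1] gap 93.0 grip 0.0
shift now axes [ 0.0001 -0.0011  0.0034] rotvec [-0.02 -0.02 -0.36] shift in target axes [ 0.0001 -0.0011  0.0034]
```

View pics/w3.png

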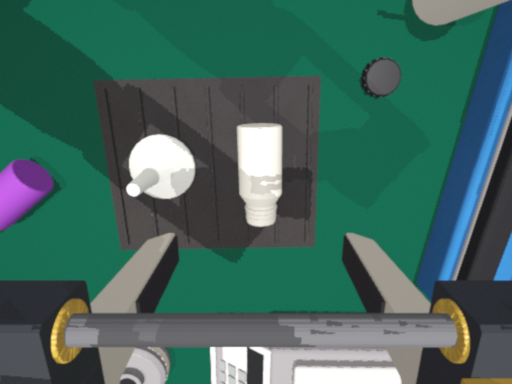

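The wrist view shows the bottle from its bottom (259,125) to its mouth (261,225), with the shoulder at row 193. Its axis is parallel to tool x and centred between the fingers.

```bash
python3 - <<'E'
from h import *
from scipy.optimize import least_squares
T=eyes.camera_model("wrist");p=np.array([.5882,-.238,.2934]);R=Ro.from_euler("xyz",[180,0,96.6],degrees=True)
W={}
for n,uv,z in (("bot",(259.5,126),.05),("shL",(237.5,193),.032),("shR",(282.5,193),.032),("bL",(238,135),.032),("bR",(282,135),.032),("neck",(261,224),.03)):
    d=R.apply(T["T_tool_cam"][:3,:3]@np.linalg.solve(T["intrinsics"],[*uv,1])); o=p+R.apply(T["T_tool_cam"][:3,3]); W[n]=o+d*(z-o[2])/d[2]; print(n,W[n].round(4),"in tool",R.inv().apply(W[n]-p).round(4))
# IK study for tilt
d,L2,L3,e,hL=.111,.5359,.4247,-.0556,-.1342
def fk(q,L):
    q=np.radians(q);s=q[1]+q[2];h=hL+L
    r=L2*np.sin(q[1])+L3*np.sin(s)+e*np.sin(s-np.pi/2);z=h+L2*np.cos(q[1])+L3*np.cos(s)+e*np.cos(s-np.pi/2)
    Rt=Ro.from_euler("ZYZYZ",[q[0],s,q[3],q[4],q[5]+np.pi/2])
    c,sn=np.cos(q[0]),np.sin(q[0])
    return np.array([r*c-d*sn,r*sn+d*c,z])+Rt.apply([0,0,L]),Rt
def ik(P,Rt,q0,L):
    f=lambda q:np.r_[(fk(q,L)[0]-P)*5,(fk(q,L)[1].inv()*Rt).as_rotvec()]
    s=least_squares(f,q0,x_scale=50); return s.x,np.abs(s.fun).max()
q0=[-32.1,22.1,69.7,0,88.2,-38.7]
print(fk(q0,.3)[0],fk(q0,.3)[1].as_euler("xyz",degrees=True))
G=np.array([.587,-.238,.032]);Pk=np.array([.473,.2345,.136])
lo=[-179.9,-52.3,10.7,-69.9,12.5,-178.6];hi=[179.9,119.4,147.9,249.9,155.2,178.6]
for L in (.25,.33,.4):
  for t in (0,20,35,50):
    Rt=Ro.from_euler("xyz",[180,0,96.6],degrees=True)*Ro.from_euler("y",-t,degrees=True)
    a=Rt.apply([0,0,1])
    q,e1=ik(G,Rt,q0,L)
    # final : approach azimuth psi, pointing t' below horizontal
    out=[]
    for psi in (5,20):
      Rf=Ro.from_euler("ZYZ",[psi,90+t,180],degrees=True)
      assert abs(Rf.apply([0,0,1])[2]+np.sin(np.radians(t)))<1e-6
      qf,e2=ik(Pk,Rf,[psi-8,0,90,0,max(20,40+t),90],L); out.append((qf.round(),round(e2,3)))
    print(L,t,a.round(2),q.round(),round(e1,3),out)
E
```

```text
bot [ 0.582  -0.1944  0.05  ] in tool [ 0.044  -0.0011  0.2434]
shL [ 0.5632 -0.2864  0.032 ] in tool [-0.0452 -0.0304  0.2614]
shR [ 0.6224 -0.2796  0.032 ] in tool [-0.0452  0.0292  0.2614]
bL [ 0.5566 -0.2104  0.032 ] in tool [ 0.0311 -0.0282  0.2614]
bR [ 0.6115 -0.2041  0.032 ] in tool [0.031  0.027  0.2614]
neck [ 0.5993 -0.3278  0.03  ] in tool [-0.0905  0.0007  0.2634]Traceback (most recent call last):
  File "<stdin>", line 19, in <module>
  File "<stdin>", line 12, in fk
  File "scipy/spatial/transform/_rotation.pyx", line 1413, in scipy.spatial.transform._rotation.Rotation.from_euler
ValueError: Expected axis specification to be a non-empty string of upto 3 characters, got ZYZYZ
```

```bash
cat > kin.py <<'E'
from h import *
from scipy.optimize import least_squares
d,L2,L3,e,hL=.111,.5359,.4247,-.0556,-.1342
S4=1
def fk(q,L):
    q=np.radians(q);s=q[1]+q[2];h=hL+L
    r=L2*np.sin(q[1])+L3*np.sin(s)+e*np.sin(s-np.pi/2);z=h+L2*np.cos(q[1])+L3*np.cos(s)+e*np.cos(s-np.pi/2)
    Rt=Ro.from_euler("ZY",[q[0],s])*Ro.from_euler("ZYZ",[S4*q[3],q[4],q[5]+np.pi/2])
    c,sn=np.cos(q[0]),np.sin(q[0])
    return np.array([r*c-d*sn,r*sn+d*c,z])+Rt.apply([0,0,L]),Rt
def ik(P,Rt,q0,L):
    f=lambda q:np.r_[(fk(q,L)[0]-P)*5,(fk(q,L)[1].inv()*Rt).as_rotvec()]
    s=least_squares(f,q0,x_scale=50); return s.x,np.abs(s.fun).max()
E
python3 - <<'E'
from kin import *
q0=[-32.1,22.1,69.7,0,88.2,-38.7]
print(fk(q0,.3)[0],fk(q0,.3)[1].as_euler("xyz",degrees=True))
G=np.array([.587,-.238,.032]);Pk=np.array([.473,.2345,.136])
for L in (.25,.33,.4):
  for t in (0,20,35,50):
    Rt=Ro.from_euler("xyz",[180,0,96.6],degrees=True)*Ro.from_euler("y",-t,degrees=True)
    q,e1=ik(G,Rt,q0,L)
    out=[]
    for psi in (5,20):
      Rf=Ro.from_euler("ZYZ",[psi,90+t,180],degrees=True)
      qf,e2=ik(Pk,Rf,[psi-8,0,90,0,max(20,40+t),90],L); out.append((list(qf.round()),round(e2,3)))
    print(L,t,Rt.apply([0,0,1]).round(2),q.round(),round(e1,3),out)
E
```

```text
[ 0.58789647 -0.23775486  0.29341398] [-180.     0.    96.6]
0.25 0 [ 0.  0. -1.] [-32.  34.  89.  -0.  57. -39.] 0.0 [([np.float64(22.0), np.float64(33.0), np.float64(140.0), np.float64(18.0), np.float64(-84.0), np.float64(88.0)], np.float64(0.0)), ([np.float64(9.0), np.float64(34.0), np.float64(144.0), np.float64(-11.0), np.float64(-88.0), np.float64(90.0)], np.float64(0.0))]
0.25 20 [ 0.04 -0.34 -0.94] [-26.  32.  96. -25.  44. -16.] 0.0 [([np.float64(22.0), np.float64(18.0), np.float64(136.0), np.float64(22.0), np.float64(-45.0), np.float64(80.0)], np.float64(0.0)), ([np.float64(9.0), np.float64(16.0), np.float64(139.0), np.float64(-14.0), np.float64(-46.0), np.float64(96.0)], np.float64(0.0))]
0.25 35 [ 0.07 -0.57 -0.82] [-21.  33.  99. -50.  42.  10.] 0.0 [([np.float64(20.0), np.float64(11.0), np.float64(130.0), np.float64(41.0), np.float64(-19.0), np.float64(59.0)], np.float64(0.0)), ([np.float64(10.0), np.float64(9.0), np.float64(132.0), np.float64(-27.0), np.float64(-18.0), np.float64(110.0)], np.float64(0.0))]
0.25 50 [ 0.09 -0.76 -0.64] [-16.  36. 102. -74.  47.  34.] 0.0 
[... 2159 characters left out ...]
loat64(-121.0), np.float64(68.0)], np.float64(0.0))]
0.4 35 [ 0.07 -0.57 -0.82] [-12.  34. 103. -52.  43.  20.] 0.0 [([np.float64(29.0), np.float64(15.0), np.float64(146.0), np.float64(32.0), np.float64(-38.0), np.float64(77.0)], np.float64(0.0)), ([np.float64(4.0), np.float64(12.0), np.float64(152.0), np.float64(-21.0), np.float64(-40.0), np.float64(97.0)], np.float64(0.0))]
0.4 50 [ 0.09 -0.76 -0.64] [ -5.  41. 105. -72.  52.  45.] 0.0 [([np.float64(23.0), np.float64(5.0), np.float64(134.0), np.float64(-79.0), np.float64(12.0), np.float64(182.0)], np.float64(0.0)), ([np.float64(8.0), np.float64(2.0), np.float64(138.0), np.float64(82.0), np.float64(7.0), np.float64(-1.0)], np.float64(0.0))]
```

Request:
step_arm:
  rows:
    - [0, 0, 0, 0, -5, 0, 1]
    - [0, 0, 0, 0, -5, 0, 1]
    - [0, 0, 0, 0, -5, 0, 1]
    - [0, 0, 0, 0, -5, 0, 1]
    - [0, 0, 0, 0, -5, 0, 1]
    - [0, 0, 0, 0, -5, 0, 1]
    - [0, 0, 0, 0, 0, 0, 1]
    - [0, 0, 0, 0, 0, 0, 1]
    - [0, 0, 0, 0, 0, 0, 1]
    - [0, 0, 0, 0, 0, 0, 1]

```text
clock: 11.97
ee_pos: [0.5885, -0.239, 0.2943]
tcp_rot: [179.9, 29.9, 96.6]
contact_force: [0.1, 1.2, 0.7]
finger_gap: 0.999
grip_force: 0.0
```

```bash
cat > srch.py <<'E'
import kin
from kin import *
p,R=state(); q=status.read_state()["joint_positions"]
best=None
for S in (1,-1):
    kin.S4=S
    f=lambda v:np.r_[fk(q,v[0])[0]-p]
    s=least_squares(f,[.3]); print(S,"L",s.x,"err",(s.fun*1e3).round(1),"rot err",np.degrees((fk(q,.3)[1].inv()*R).magnitude()).round(2))
    if best is None or s.cost<best[0]: best=(s.cost,S,s.x[0])
kin.S4=best[1];L=best[2]
lo=np.array([-179.9,-52.3,10.7,-69.9,12.5,-178.6]);hi=np.array([179.9,119.4,147.9,249.9,155.2,178.6])
G=np.array([.5875,-.238,.032]);Pk=np.array([.473,.2345,.132])
seeds=[[20,10,130,a,35,b] for a in (0,90,180) for b in (-90,0,90)]
for t in (0,15,30,45):
    Rt=Ro.from_euler("xyz",[180,0,96.6],degrees=True)*Ro.from_euler("y",-t,degrees=True)
    q1,e1=ik(G,Rt,[-25,33,96,-25,44,-10],L); print("t",t,q1.round(),"margin",np.minimum(q1-lo,hi-q1).min().round())
    for psi in range(-60,76,15):
      Rf=Ro.from_euler("ZYZ",[psi,90+t,180],degrees=True); res=[]
      for sd in seeds:
        m=999
        for dz in (.0,.115):
          qf,e2=ik(Pk+[0,0,dz],Rf,sd,L); 
          if e2>1e-3: m=-99;break
          qf=qf.copy(); qf[5]=(qf[5]+180)%360-180; qf[3]=(qf[3]+70)%360-70; sd=qf
          m=min(m,np.minimum(qf-lo,hi-qf).min())
          if dz==0: qq=qf
        res.append((m,list(map(int,qq)) if m>-99 else 0))
      r=max(res,key=lambda a:a[0])
      if r[0]>3: print("   psi",psi,round(r[0]),r[1])
E
python3 srch.py
```

```text
t 11.97 J [-17.8  16.6  83.8 -29.1  68.8 -16.3] p [ 0.5885 -0.239   0.2943] rpy [179.9  29.9  96.6] F [0.1 1.2 0.7] gap 92.9 grip 0.0
1 L [0.35006533] err [0.2 0.1 0.2] rot err 0.0
-1 L [-0.19067612] err [-84.7 103.2 -72. ] rot err 58.26
t 0 [-32.  34.  89.  -0.  57. -39.] margin 44.0
   psi -15 5 [49, 51, 132, 244, 91, -86]
   psi 60 8 [-34, 53, 138, 85, 89, -102]
   psi 75 20 [-31, 50, 126, 73, 90, -86]
t 15 [-25.  32.  96. -18.  46. -20.] margin 34.0
   psi -60 4 [49, 45, 96, -65, 89, -125]
   psi 60 8 [-31, 35, 140, 87, 75, -85]
   psi 75 20 [-29, 36, 127, 71, 79, -74]
t 30 [-18.  33. 101. -43.  42.   7.] margin 27.0
   psi -60 12 [46, 36, 98, -57, 79, -133]
   psi 60 12 [-25, 20, 136, 81, 60, -62]
   psi 75 22 [-24, 24, 125, 66, 68, -58]
t 45 [-11.  37. 104. -67.  47.  35.] margin 3.0
   psi -60 22 [40, 28, 99, -47, 70, -144]
   psi -45 15 [41, 23, 108, -55, 59, -149]
   psi -30 5 [39, 18, 117, -64, 47, -152]
   psi 30 8 [0, 4, 137, 98, 20, -31]
   psi 45 13 [-10, 6, 134, 78, 36, -31]
   psi 60 19 [-15, 11, 129, 65, 48, -34]
   psi 75 26 [-16, 16, 121, 55, 59, -38]
```

Request:
step_arm:
  rows:
    - [0, 0, 0, 0, -6, 0, 1]
    - [0.0148, 0, 0.0213, 0, 0, 0, 1]
    - [0.0148, 0, 0.0213, 0, 0, 0, 1]
    - [0.0148, 0, 0.0213, 0, 0, 0, 1]
    - [0.0148, 0, 0.0213, 0, 0, 0, 1]
    - [0.0148, 0, 0.0213, 0, 0, 0, 1]
    - [0.0148, 0, 0.0213, 0, 0, 0, 1]
    - [0.0148, 0, 0.0213, 0, 0, 0, 1]
    - [0, 0, 0, 0, 0, 0, 1]
    - [0, 0, 0, 0, 0, 0, 1]

```text
clock: 12.8
ee_pos: [0.5879, -0.2429, 0.1111]
tcp_rot: [-179.8, 35.9, 96.8]
contact_force: [0.1, -0.6, 0.2]
finger_gap: 1.0
grip_force: 0.0
```

```bash
python3 - <<'E'
from h import *
Rt=Ro.from_euler("xyz",[180,0,96.6],degrees=True)*Ro.from_euler("y",-36,degrees=True)
go([.5884,-.245,.035],Rt.as_euler("xyz",degrees=True))
import cv2
cv2.imwrite("pics/w4.png",eyes.get_image("wrist"))
E
```

```text
t 12.8 J [-15.2  27.6  98.7 -46.1  49.1   7.8] p [ 0.5879 -0.2429  0.1111] rpy [-179.8   35.9   96.8] F [ 0.1 -0.6  0.2] gap 93.0 grip 0.0
shift now axes [0.043  0.0005 0.0629] rotvec [-0.1  -0.07  0.14] shift in target axes [0.043  0.0003 0.0628]
```

View pics/w4.png

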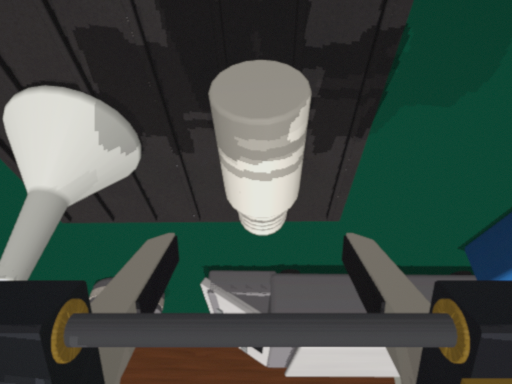

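The bottle sits centred between the fingers, from its bottom (260,85) to its mouth (262,225), and the funnel stem is clear. Next: descend and close.

Request:
step_arm:
  rows:
    - [0.0108, 0, 0.0157, 0, 0, 0, 1]
    - [0.0108, 0, 0.0157, 0, 0, 0, 1]
    - [0.0108, 0, 0.0157, 0, 0, 0, 1]
    - [0.0107, 0, 0.0157, 0, 0, 0, 1]
    - [0, 0, 0, 0, 0, 0, 1]
    - [0, 0, 0, 0, 0, 0, -1]
    - [0, 0, 0, 0, 0, 0, -1]
    - [0, 0, 0, 0, 0, 0, -1]
    - [0, 0, 0, 0, 0, 0, -1]
    - [0, 0, 0, 0, 0, 0, -1]

```text
clock: 13.68
ee_pos: [0.5896, -0.244, 0.0374]
tcp_rot: [179.9, 36.1, 96.7]
contact_force: [0.8, -0.8, 0.2]
finger_gap: 0.69
grip_force: 0.0
```

Request:
step_arm:
  rows:
    - [0, 0, 0, 0, 0, 0, -1]
    - [0, 0, 0, 0, 0, 0, -1]
    - [0, 0, 0, 0, 0, 0, -1]
    - [0, 0, 0, 0, 0, 0, -1]
    - [0, 0, 0, 0, 0, 0, -1]
    - [0, 0, 0, 0, 0, 0, -1]
    - [0, 0, 0, 0, 0, 0, -1]
    - [0, 0, 0, 0, 0, 0, -1]
    - [0, 0, 0, 0, 0, 0, -1]
    - [0, 0, 0, 0, 0, 0, -1]

```text
clock: 14.52
ee_pos: [0.5892, -0.2439, 0.0368]
tcp_rot: [180.0, 36.1, 96.8]
contact_force: [-1.9, 1.8, 5.5]
finger_gap: 0.604
grip_force: 30.0
```

```bash
cat > plan.py <<'E'
import kin
from kin import *
s=status.read_state(); p,R=state(); q=s["joint_positions"]
kin.S4=1; L=.35006
json.dump([list(p),list(R.as_quat())],open("grasp.json","w"))
lo=np.array([-179.9,-52.3,10.7,-69.9,12.5,-178.6]);hi=np.array([179.9,119.4,147.9,249.9,155.2,178.6])
# bottle pose at grasp -> in tool frame
bx=np.array([-np.cos(np.radians(96.6)),-np.sin(np.radians(96.6)),0])
o=np.array([.590,-.259,.032]); ot=R.inv().apply(o-p); ot[1]=0; xt=R.inv().apply(bx); print("bottle in tool",ot.round(4),"axis",xt.round(3))
json.dump([list(ot),list(xt)],open("bottle.json","w"))
for psi in (45,52,60):
  Rf=Ro.from_euler("ZYZ",[psi,126,180],degrees=True)
  print("final axis",Rf.apply(xt).round(3))
  for dz in (0,.125):
    P=np.array([.473,.2345,.048+.064+dz])-Rf.apply(ot)
    qf,e2=ik(P,Rf,[-10,6,134,78,36,-31],L); print(psi,dz,P.round(4),qf.round(),round(e2,4),"m",np.minimum(qf-lo,hi-qf).min().round())
  # path: lift, then slerp orientation & linear translation
  P1=p+[0,0,.2]; qs=q
  w=(R.inv()*Rf).as_rotvec(); print("rotvec deg",np.degrees(w).round(1))
  for k in np.linspace(0,1,11):
    Rk=R*Ro.from_rotvec(w*k); Pk=P1+(P+[0,0,.05]-P1)*k
    qn,e2=ik(Pk,Rk,qs,L); print("  ",k.round(1),Pk.round(2),qn.round(),round(e2,4),"m",np.minimum(qn-lo,hi-qn).min().round()); qs=qn
E
python3 plan.py
```

```text
t 14.52 J [-15.3  34.  101.4 -53.   43.   17.5] p [ 0.5892 -0.2439  0.0368] rpy [180.   36.1  96.8] F [-1.9  1.8  5.5] gap 56.2 grip 30.0
bottle in tool [-0.0093  0.      0.0127] axis [-0.808 -0.003  0.589]
final axis [-0.002  0.003 -1.   ]
45 0 [0.4696 0.2311 0.127 ] [-18.  12. 142.  96.  46. -58.] 0.0 m 6.0
45 0.125 [0.4696 0.2311 0.252 ] [-18.  -7. 132.  70.  50. -19.] 0.0 m 16.0
rotvec deg [-8.9 83.3 56.5]
   0.0 [ 0.59 -0.24  0.24] [-15.  19.  91. -39.  60.  -5.] 0.0 m 31.0
   0.1 [ 0.58 -0.2   0.24] [-15.  16.  91. -28.  63.  -6.] 0.0 m 42.0
   0.2 [ 0.57 -0.15  0.25] [-16.  13.  91. -18.  66.  -6.] 0.0 m 52.0
   0.3 [ 0.55 -0.1   0.26] [-17.  10.  92.  -9.  67.  -5.] 0.0 m 55.0
   0.4 [ 0.54 -0.05  0.26] [-18.   7.  95.   0.  68.  -4.] 0.0 m 53.0
   0.5 [ 0.53 -0.01  0.27] [-19.   4.  98.  10.  67.  -4.] 0.0 m 50.0
   0.6 [0.52 0.04 0.28] [-20.   0. 103.  19.  66.  -3.] 0.0 m 45.0
   0.7 [0.51 0.09 0.28] [-21.  -3. 108.  29.  64.  -3.] 0.0 m 40.0
   0.8 [0.49 0.14 0.29] [-21.  -7. 114.  39.  62.  -3.] 0.0 m 34.0
   0.9 [0.48 0.18 0.3 ] [-20. -10. 121.  50.  59.  -5.] 0.0 m 27.
[... 1293 characters left out ...]
-5.] 0.0 m 31.0
   0.1 [ 0.58 -0.2   0.24] [-15.  16.  90. -28.  64.  -8.] 0.0 m 42.0
   0.2 [ 0.57 -0.15  0.25] [-16.  14.  90. -18.  67. -10.] 0.0 m 52.0
   0.3 [ 0.55 -0.1   0.26] [-17.  11.  91.  -8.  70. -11.] 0.0 m 57.0
   0.4 [ 0.54 -0.05  0.26] [-18.   9.  92.   1.  72. -11.] 0.0 m 56.0
   0.5 [ 0.53 -0.01  0.27] [-20.   6.  95.  10.  73. -11.] 0.0 m 53.0
   0.6 [0.52 0.04 0.28] [-21.   4.  99.  20.  73. -12.] 0.0 m 49.0
   0.7 [0.51 0.09 0.28] [-22.   1. 103.  29.  73. -12.] 0.0 m 45.0
   0.8 [0.49 0.14 0.29] [-23.  -1. 109.  39.  72. -13.] 0.0 m 39.0
   0.9 [0.48 0.18 0.3 ] [-23.  -3. 115.  49.  71. -15.] 0.0 m 33.0
   1.0 [0.47 0.23 0.3 ] [-22.  -5. 122.  59.  69. -19.] 0.0 m 26.0
```

```bash
cat > plan2.py <<'E'
import kin,sys
from kin import *
s=status.read_state(); p,R=state(); q=s["joint_positions"]
L=.35006
lo=np.array([-179.9,-52.3,10.7,-69.9,12.5,-178.6]);hi=np.array([179.9,119.4,147.9,249.9,155.2,178.6])
ot,xt=map(np.array,json.load(open("bottle.json")))
Rf=Ro.from_euler("ZYZ",[52,126,180],degrees=True); w=(R.inv()*Rf).as_rotvec()
A=p+[0,0,.2];M=np.array([.52,0,.28]); B=np.array([.473,.2345,.048+.064+.14])-Rf.apply(ot)
qs=q
def chk(n,P,Rk):
    global qs
    qn,e2=ik(P,Rk,qs,L); print(n,qn.round(),round(e2,4),"m",np.minimum(qn-lo,hi-qn).min().round()); qs=qn
for k in (0,.5,1): chk("AM",A+(M-A)*k,R)
for k in np.linspace(0,1,6): chk("rot",M,R*Ro.from_rotvec(w*k))
for k in (0.25,.5,.75,1): chk("MB",M+(B-M)*k,Rf)
print("lift",R.inv().apply([0,0,.2]).round(4),"AM",R.inv().apply(M-A).round(4),"rot",np.degrees(w).round(2),"MB",Rf.inv().apply(B-M).round(4),"B",B)
E
python3 plan2.py
```

```text
t 14.52 J [-15.3  34.  101.4 -53.   43.   17.5] p [ 0.5892 -0.2439  0.0368] rpy [180.   36.1  96.8] F [-1.9  1.8  5.5] gap 56.2 grip 30.0
AM [-15.  19.  91. -39.  60.  -5.] 0.0 m 31.0
AM [ -3.  15.  94. -38.  69.   4.] 0.0 m 31.0
AM [ 10.  14.  92. -37.  79.  13.] 0.0 m 33.0
rot [ 10.  14.  92. -37.  79.  13.] 0.0 m 33.0
rot [  0.   9.  92. -19.  74.   7.] 0.0 m 50.0
rot [-12.   5.  95.  -0.  72.  -2.] 0.0 m 53.0
rot [-26.   2. 100.  20.  72. -12.] 0.0 m 48.0
rot [-38.   3. 106.  38.  75. -22.] 0.0 m 42.0
rot [-49.   6. 114.  54.  80. -31.] 0.0 m 34.0
MB [-44.   2. 119.  56.  76. -29.] 0.0 m 29.0
MB [-38.  -1. 123.  58.  72. -27.] 0.0 m 25.0
MB [-30.  -4. 126.  61.  66. -24.] 0.0 m 22.0
MB [-21.  -6. 128.  65.  59. -20.] 0.0 m 19.0
lift [-1.177e-01  1.000e-04 -1.617e-01] AM [ 0.177  -0.0399 -0.1823] rot [-7.69 85.01 48.92] MB [ 0.0783 -0.1814  0.1298] B [0.47002939 0.23069779 0.26704996]
```

Request:
step_arm:
  rows:
    - [-0.006, 0, -0.008, 0, 0, 0, -1]
    - [-0.01, 0, -0.014, 0, 0, 0, -1]
    - [-0.0128, 0, -0.0175, 0, 0, 0, -1]
    - [-0.0128, 0, -0.0175, 0, 0, 0, -1]
    - [-0.0128, 0, -0.0175, 0, 0, 0, -1]
    - [-0.0128, 0, -0.0175, 0, 0, 0, -1]
    - [-0.0128, 0, -0.0175, 0, 0, 0, -1]
    - [-0.0128, 0, -0.0175, 0, 0, 0, -1]
    - [-0.0128, 0, -0.0175, 0, 0, 0, -1]
    - [-0.0128, 0, -0.0175, 0, 0, 0, -1]

```text
clock: 15.35
ee_pos: [0.5885, -0.2441, 0.2378]
tcp_rot: [-180.0, 35.9, 96.8]
contact_force: [0.6, 0.4, -0.7]
finger_gap: 0.604
grip_force: 30.0
```

Request:
step_arm:
  rows:
    - [0.0177, -0.004, -0.0182, 0, 0, 0, -1]
    - [0.0177, -0.004, -0.0182, 0, 0, 0, -1]
    - [0.0177, -0.004, -0.0182, 0, 0, 0, -1]
    - [0.0177, -0.004, -0.0182, 0, 0, 0, -1]
    - [0.0177, -0.004, -0.0182, 0, 0, 0, -1]
    - [0.0177, -0.004, -0.0182, 0, 0, 0, -1]
    - [0.0177, -0.004, -0.0182, 0, 0, 0, -1]
    - [0.0177, -0.004, -0.0182, 0, 0, 0, -1]
    - [0.0177, -0.004, -0.0182, 0, 0, 0, -1]
    - [0.0177, -0.004, -0.0182, 0, 0, 0, -1]

```text
clock: 16.18
ee_pos: [0.5188, 0.0006, 0.2802]
tcp_rot: [-180.0, 35.9, 96.8]
contact_force: [0.8, 0.3, -0.1]
finger_gap: 0.603
grip_force: 30.0
```

Request:
step_arm:
  rows:
    - [0, 0, 0, -0.48, 5.31, 3.06, -1]
    - [0, 0, 0, -0.48, 5.31, 3.06, -1]
    - [0, 0, 0, -0.48, 5.31, 3.06, -1]
    - [0, 0, 0, -0.48, 5.31, 3.06, -1]
    - [0, 0, 0, -0.48, 5.31, 3.06, -1]
    - [0, 0, 0, -0.48, 5.31, 3.06, -1]
    - [0, 0, 0, -0.48, 5.31, 3.06, -1]
    - [0, 0, 0, -0.48, 5.31, 3.06, -1]
    - [0, 0, 0, -0.48, 5.31, 3.06, -1]
    - [0, 0, 0, -0.48, 5.31, 3.06, -1]

```text
clock: 17.02
ee_pos: [0.5201, -0.0008, 0.2812]
tcp_rot: [170.5, -20.6, 71.4]
contact_force: [-0.3, -0.1, -1.7]
finger_gap: 0.605
grip_force: 30.0
```

Request:
step_arm:
  rows:
    - [0, 0, 0, -0.48, 5.31, 3.06, -1]
    - [0, 0, 0, -0.48, 5.31, 3.06, -1]
    - [0, 0, 0, -0.48, 5.31, 3.06, -1]
    - [0, 0, 0, -0.48, 5.31, 3.06, -1]
    - [0, 0, 0, -0.48, 5.31, 3.06, -1]
    - [0, 0, 0, -0.48, 5.31, 3.06, -1]
    - [0, 0, 0, 0, 0, 0, -1]
    - [0, 0, 0, 0, 0, 0, -1]
    - [0, 0, 0, 0, 0, 0, -1]
    - [0, 0, 0, 0, 0, 0, -1]

```text
clock: 17.85
ee_pos: [0.5201, -0.0005, 0.2807]
tcp_rot: [179.8, -53.9, 52.2]
contact_force: [0.1, 0.6, -0.5]
finger_gap: 0.604
grip_force: 30.0
```

```bash
python3 - <<'E'
from h import *
import cv2
ot,xt=map(np.array,json.load(open("bottle.json")))
Rf=Ro.from_euler("ZYZ",[52,126,180],degrees=True)
B=np.array([.473,.2345,.048+.064+.14])-Rf.apply(ot)
p,R=state(); print("axis",R.apply(xt).round(3),"mouth",(p+R.apply(ot+.064*xt)).round(4))
go(B,Rf.as_euler("xyz",degrees=True))
a=eyes.get_image("wrist"); b=eyes.get_image("scene"); cv2.imwrite("pics/w5.png",a);cv2.imwrite("pics/s5.png",b)
def pr(cam,w):
    m=eyes.camera_model(cam)
    if cam=="wrist": T=m["T_tool_cam"];c=T[:3,:3].T@(R.inv().apply(w-p)-T[:3,3])
    else: T=m["extrinsics"];c=T[:3,:3].T@(w-T[:3,3])
    q=m["intrinsics"]@c; return (q[:2]/q[2]).round(1)
m0,b0=p+R.apply(ot+.064*xt),p+R.apply(ot-.064*xt)
for c in ("wrist","scene"): print(c,"mouth",pr(c,m0),"bottom",pr(c,b0))
u,v=map(int,pr("scene",(m0+b0)/2)); print(u,v)
u=min(max(u,50),460);v=min(max(v,50),330)
o=np.zeros((400,800,3),np.uint8); o[:,:400]=cv2.resize(a[:, 64:448],(400,400)); o[:,400:]=cv2.resize(b[v-50:v+50,u-50:u+50],(400,400),interpolation=cv2.INTER_CUBIC)
cv2.imwrite("pics/c5.png",o); print("crop origin",u-50,v-50)
E
```

```text
t 17.85 J [-48.4   6.3 113.9  53.7  80.2 -30.5] p [ 5.201e-01 -5.000e-04  2.807e-01] rpy [179.8 -53.9  52.2] F [ 0.1  0.6 -0.5] gap 56.1 grip 30.0
axis [-0.002 -0.001 -1.   ] mouth [0.5229 0.0033 0.2016]
t 17.85 J [-48.4   6.3 113.9  53.7  80.2 -30.5] p [ 5.201e-01 -5.000e-04  2.807e-01] rpy [179.8 -53.9  52.2] F [ 0.1  0.6 -0.5] gap 56.1 grip 30.0
shift now axes [ 0.0787 -0.1816  0.1302] rotvec [0.02 0.14 0.15] shift in target axes [ 0.0779 -0.1818  0.1304]
wrist mouth [259.2 301.7] bottom [259.7 199. ]
scene mouth [266.  175.7] bottom [266.8 138.1]
266 157
crop origin 216 107
```

View pics/c5.png

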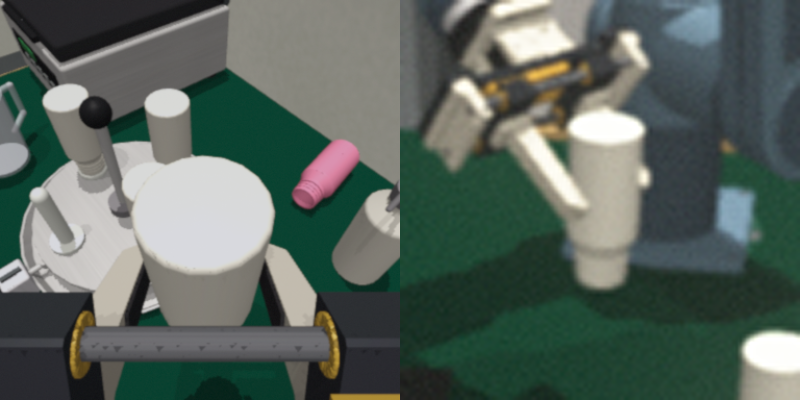

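The bottle is upright with its mouth down. In the scene view its bottom is at (267,139) and its mouth at (266,176), within a pixel of my prediction. I'll check the peg position from this wrist view: tip at crop (38,193), collar at about (66,238).

```bash
python3 - <<'E'
from h import *
p,R=state(); m=eyes.camera_model("wrist");T=m["T_tool_cam"]
for n,w in (("tip",[.473,.2345,.143]),("collar",[.473,.2345,.048]),("ball",[.562,.239,.208])):
    c=T[:3,:3].T@(R.inv().apply(np.array(w)-p)-T[:3,3]); q=m["intrinsics"]@c; q=q[:2]/q[2]; print(n,q.round(1),"crop",((q-[64,0])/.96).round(1))
def ray(u,v,z):
    d=R.apply(T[:3,:3]@np.linalg.solve(m["intrinsics"],[u,v,1])); o=p+R.apply(T[:3,3]); return (o+d*(z-o[2])/d[2]).round(4)
print(ray(64+.96*38,.96*194,.143),ray(64+.96*66,.96*239,.048),ray(64+.96*95.5,.96*113,.208))
E
```

```text
t 17.95 J [-48.4   6.3 113.9  53.7  80.2 -30.5] p [ 5.200e-01 -2.000e-04  2.807e-01] rpy [179.8 -53.9  52.2] F [ 0.5  0.4 -0.2] gap 56.3 grip 30.0
tip [100.8 185.3] crop [ 38.3 193.1]
collar [127.9 227.6] crop [ 66.5 237. ]
ball [154.8 106.5] crop [ 94.6 110.9]
[0.4722 0.2335 0.143 ] [0.4712 0.2321 0.048 ] [0.5612 0.2354 0.208 ]
```

Request:
step_arm:
  rows:
    - [0.0078, -0.0181, 0.013, 0, 0, 0, -1]
    - [0.0078, -0.0181, 0.013, 0, 0, 0, -1]
    - [0.0078, -0.0181, 0.013, 0, 0, 0, -1]
    - [0.0078, -0.0181, 0.013, 0, 0, 0, -1]
    - [0.0078, -0.0181, 0.013, 0, 0, 0, -1]
    - [0.0078, -0.0181, 0.013, 0, 0, 0, -1]
    - [0.0078, -0.0181, 0.013, 0, 0, 0, -1]
    - [0.0078, -0.0181, 0.013, 0, 0, 0, -1]
    - [0.0078, -0.0181, 0.013, 0, 0, 0, -1]
    - [0.0078, -0.0181, 0.013, 0, 0, 0, -1]

```text
clock: 18.78
ee_pos: [0.4698, 0.2314, 0.2674]
tcp_rot: [179.9, -54.0, 52.1]
contact_force: [0.3, -0.7, -0.2]
finger_gap: 0.603
grip_force: 30.0
```

Request:
step_arm:
  rows:
    - [0, 0, 0, 0, 0, 0, -1]
    - [0, 0, 0, 0, 0, 0, -1]
    - [0, 0, 0, 0, 0, 0, -1]
    - [0, 0, 0, 0, 0, 0, -1]
    - [0, 0, 0, 0, 0, 0, -1]
    - [0, 0, 0, 0, 0, 0, -1]
    - [0, 0, 0, 0, 0, 0, -1]
    - [0, 0, 0, 0, 0, 0, -1]
    - [0, 0, 0, 0, 0, 0, -1]
    - [0, 0, 0, 0, 0, 0, -1]

```text
clock: 19.62
ee_pos: [0.4704, 0.2296, 0.2666]
tcp_rot: [-179.9, -54.0, 51.8]
contact_force: [0.0, 0.8, -0.3]
finger_gap: 0.605
grip_force: 30.0
```

```bash
cat > mouth.py <<'E'
from h import *
import cv2
ot,xt=map(np.array,json.load(open("bottle.json")))
p,R=state(); mo=p+R.apply(ot+.064*xt); print("axis",R.apply(xt).round(3),"mouth",mo.round(4))
dl=np.array([.4725,.2342,.048])-mo
print("rest world",dl.round(4),"xy in tool",R.inv().apply([dl[0],dl[1],0]).round(4),"z in tool",R.inv().apply([0,0,dl[2]]).round(4))
E
cat > m2.py <<'E'
from mouth import *
b=eyes.get_image("scene");cv2.imwrite("pics/s6.png",b)
m=eyes.camera_model("scene");T=m["extrinsics"];K=m["intrinsics"]
def pr(w):
    q=K@(T[:3,:3].T@(np.array(w)-T[:3,3])); return q[:2]/q[2]
u,v=map(int,pr([.4725,.2342,.16])); cv2.imwrite("pics/c6.png",cv2.resize(b[v-50:v+50,u-60:u+60],(720,600),interpolation=cv2.INTER_CUBIC))
f=lambda w:((pr(w)-[u-60,v-50])*6).round()
print("mouth",f(mo),"tip",f([.4725,.2342,.148]),"collar",f([.4725,.2342,.048]))
E
python3 m2.py
```

```text
t 19.62 J [-20.7  -5.5 128.2  64.8  58.6 -19.8] p [0.4704 0.2296 0.2666] rpy [-179.9  -54.    51.8] F [ 0.   0.8 -0.3] gap 56.2 grip 30.0
axis [-0.003  0.003 -1.   ] mouth [0.4731 0.2336 0.1876]
rest world [-0.0006  0.0006 -0.1396] xy in tool [ 0.0001 -0.0009  0.0001] z in tool [-0.1129  0.0002  0.0821]
mouth [367. 261.] tip [359. 324.] collar [338. 474.]
```

View pics/c6.png

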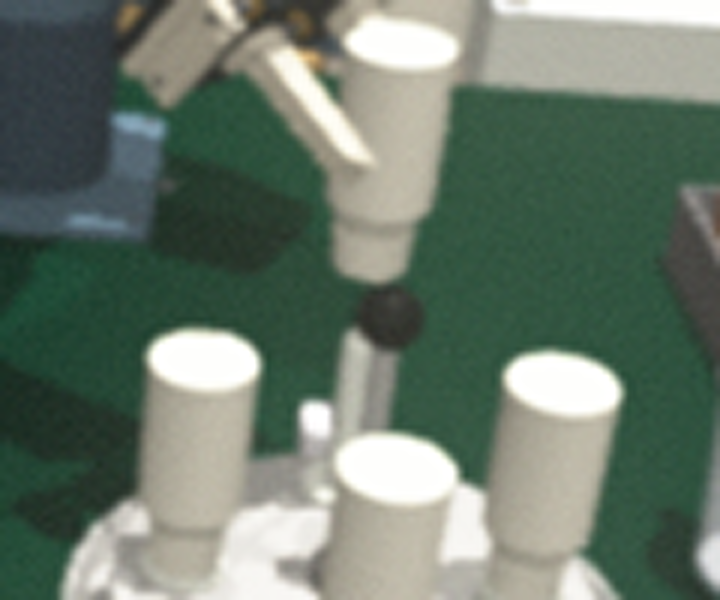

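The scene crop shows the mouth at (370,265), directly above the peg at (357,330), which stands beside the post. Both fit my predictions, so I'll lower.

Request:
step_arm:
  rows:
    - [-0.0073, -0.0003, 0.0053, 0, 0, 0, -1]
    - [-0.0073, -0.0003, 0.0053, 0, 0, 0, -1]
    - [-0.0073, -0.0003, 0.0053, 0, 0, 0, -1]
    - [-0.0073, 0, 0.0053, 0, 0, 0, -1]
    - [-0.0073, 0, 0.0053, 0, 0, 0, -1]
    - [-0.0073, 0, 0.0053, 0, 0, 0, -1]
    - [-0.0073, 0, 0.0053, 0, 0, 0, -1]
    - [-0.0073, 0, 0.0053, 0, 0, 0, -1]
    - [0, 0, 0, 0, 0, 0, -1]
    - [0, 0, 0, 0, 0, 0, -1]

```text
clock: 20.5
ee_pos: [0.4693, 0.2304, 0.1943]
tcp_rot: [-179.8, -54.0, 51.7]
contact_force: [0.1, -0.0, 0.2]
finger_gap: 0.603
grip_force: 30.0
```

```bash
python3 mouth.py
```

```text
t 20.5 J [-20.6   3.3 134.3  74.2  53.3 -36.5] p [0.4693 0.2304 0.1943] rpy [-179.8  -54.    51.7] F [ 0.1 -0.   0.2] gap 56.0 grip 30.0
axis [-0.005  0.004 -1.   ] mouth [0.472  0.2345 0.1152]
rest world [ 0.0005 -0.0003 -0.0672] xy in tool [0.0001 0.0006 0.0001] z in tool [-0.0543  0.0002  0.0395]
```

Request:
step_arm:
  rows:
    - [-0.006, 0.0003, 0.0044, 0, 0, 0, -1]
    - [-0.006, 0, 0.0044, 0, 0, 0, -1]
    - [-0.006, 0, 0.0044, 0, 0, 0, -1]
    - [-0.006, 0, 0.0044, 0, 0, 0, -1]
    - [-0.006, 0, 0.0044, 0, 0, 0, -1]
    - [-0.006, 0, 0.0044, 0, 0, 0, -1]
    - [-0.006, 0, 0.0044, 0, 0, 0, -1]
    - [-0.006, 0, 0.0044, 0, 0, 0, -1]
    - [0, 0, 0, 0, 0, 0, -1]
    - [0, 0, 0, 0, 0, 0, -1]

```text
clock: 21.33
ee_pos: [0.4701, 0.2303, 0.1353]
tcp_rot: [-179.9, -54.0, 51.8]
contact_force: [-0.0, 0.2, 0.1]
finger_gap: 0.603
grip_force: 30.0
```

```bash
python3 mouth.py
```

```text
t 21.33 J [-20.6  13.  137.9  84.5  50.8 -53.2] p [0.4701 0.2303 0.1353] rpy [-179.9  -54.    51.8] F [-0.   0.2  0.1] gap 56.1 grip 30.0
axis [-0.003  0.003 -1.   ] mouth [0.4729 0.2344 0.0563]
rest world [-0.0004 -0.0002 -0.0083] xy in tool [-0.0002 -0.0002 -0.0003] z in tool [-0.0067  0.      0.0049]
```

Now slowly down until it makes contact.

Request:
step_arm:
  rows:
    - [-0.0008, 0, 0.0006, 0, 0, 0, -1]
    - [-0.0008, 0, 0.0006, 0, 0, 0, -1]
    - [-0.0008, 0, 0.0006, 0, 0, 0, -1]
    - [-0.0008, 0, 0.0006, 0, 0, 0, -1]
    - [-0.0008, 0, 0.0006, 0, 0, 0, -1]
    - [-0.0008, 0, 0.0006, 0, 0, 0, -1]
    - [-0.0008, 0, 0.0006, 0, 0, 0, -1]
    - [0, 0, 0, 0, 0, 0, -1]
    - [0, 0, 0, 0, 0, 0, -1]
    - [0, 0, 0, 0, 0, 0, -1]

```text
clock: 22.17
ee_pos: [0.4698, 0.2305, 0.1279]
tcp_rot: [-179.9, -54.0, 51.9]
contact_force: [0.3, -0.1, -0.9]
finger_gap: 0.604
grip_force: 30.0
```

```bash
python3 mouth.py
```

```text
t 22.17 J [-20.5  14.3 138.3  85.9  50.7 -55.4] p [0.4698 0.2305 0.1279] rpy [-179.9  -54.    51.9] F [ 0.3 -0.1 -0.9] gap 56.2 grip 30.0
axis [-0.003  0.003 -1.   ] mouth [0.4726 0.2345 0.0489]
rest world [-0.0001 -0.0003 -0.0009] xy in tool [-0.0001  0.0001 -0.0002] z in tool [-0.0007  0.      0.0005]
```

Request:
step_arm:
  rows:
    - [-0.0006, 0, 0.0004, 0, 0, 0, -1]
    - [0, 0, 0, 0, 0, 0, -1]
    - [-0.0006, 0, 0.0004, 0, 0, 0, -1]
    - [0, 0, 0, 0, 0, 0, -1]
    - [-0.0006, 0, 0.0004, 0, 0, 0, -1]
    - [0, 0, 0, 0, 0, 0, -1]
    - [-0.0006, 0, 0.0004, 0, 0, 0, -1]
    - [0, 0, 0, 0, 0, 0, -1]
    - [0, 0, 0, 0, 0, 0, -1]
    - [0, 0, 0, 0, 0, 0, -1]

```text
clock: 23.0
ee_pos: [0.4699, 0.2305, 0.1255]
tcp_rot: [-179.9, -54.0, 51.9]
contact_force: [-0.8, 0.0, 4.6]
finger_gap: 0.604
grip_force: 30.0
```

```bash
python3 mouth.py
```

```text
t 23.0 J [-20.6  14.8 138.5  86.5  50.7 -56.2] p [0.4699 0.2305 0.1255] rpy [-179.9  -54.    51.9] F [-0.8  0.   4.6] gap 56.2 grip 30.0
axis [-0.002  0.004 -1.   ] mouth [0.4727 0.2346 0.0465]
rest world [-0.0002 -0.0004  0.0015] xy in tool [-0.0003  0.     -0.0004] z in tool [ 0.0013 -0.     -0.0009]
```

It's seated, with 4.6 N of upward force. Now I'll open partly and back away along the tool axis.

Request:
step_arm:
  rows:
    - [0, 0, 0, 0, 0, 0, 0.3]
    - [0, 0, 0, 0, 0, 0, 0.4]
    - [0, 0, 0, 0, 0, 0, 0.6]
    - [0, 0, 0, 0, 0, 0, 0.6]
    - [0, 0, 0, 0, 0, 0, 0.6]
    - [0, 0, 0, 0, 0, 0, 0.6]
    - [0, 0, 0, 0, 0, 0, 0.6]
    - [0, 0, 0, 0, 0, 0, 0.6]
    - [0, 0, 0, 0, 0, 0, 0.6]
    - [0, 0, 0, 0, 0, 0, 0.6]

```text
clock: 23.83
ee_pos: [0.4698, 0.2304, 0.1251]
tcp_rot: [-179.9, -54.0, 51.9]
contact_force: [-0.6, -0.5, -0.0]
finger_gap: 0.797
grip_force: 0.0
```

Request:
step_arm:
  rows:
    - [0, 0, -0.003, 0, 0, 0, 0.6]
    - [0, 0, -0.006, 0, 0, 0, 0.6]
    - [0, 0, -0.012, 0, 0, 0, 0.6]
    - [0, 0, -0.018, 0, 0, 0, 0.6]
    - [0, 0, -0.02, 0, 0, 0, 0.6]
    - [0, 0, -0.02, 0, 0, 0, 0.6]
    - [0, 0, -0.02, 0, 0, 0, 0.6]
    - [0, 0, -0.02, 0, 0, 0, 0.6]
    - [0, 0, -0.01, 0, 0, 0, 0.6]
    - [0, 0, 0, 0, 0, 0, 0.6]

```text
clock: 24.67
ee_pos: [0.4057, 0.1465, 0.2018]
tcp_rot: [179.8, -53.9, 52.0]
contact_force: [0.4, -0.5, 0.5]
finger_gap: 0.802
grip_force: 0.0
```

```bash
python3 - <<'E'
from h import *
import cv2
p,R=state()
a=eyes.get_image("wrist"); b=eyes.get_image("scene")
o=np.zeros((400,800,3),np.uint8); o[:,:400]=cv2.resize(a[:, 64:448],(400,400)); o[:,400:]=cv2.resize(b[160:280,275:395],(400,400),interpolation=cv2.INTER_CUBIC)
cv2.imwrite("pics/c7.png",o)
E
```

```text
t 24.67 J [-45.3  -4.2 139.8  59.   69.4 -42.4] p [0.4057 0.1465 0.2018] rpy [179.8 -53.9  52. ] F [ 0.4 -0.5  0.5] gap 74.6 grip 0.0
```

View pics/c7.png

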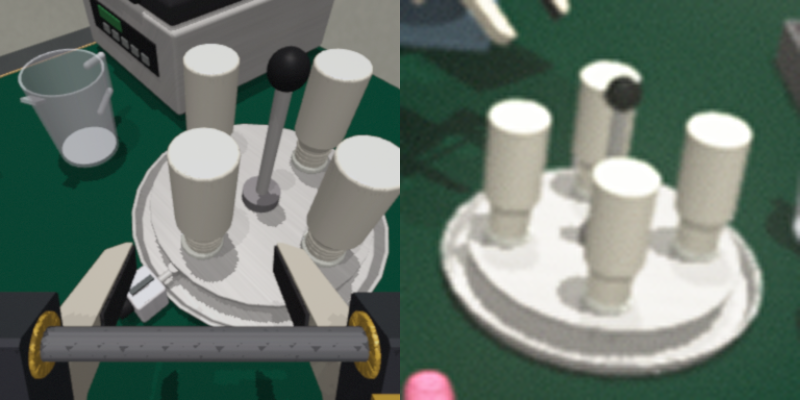

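All four bottles stand upright. The sample bottle is seated on the front peg (205,245 in the left crop), in line with the block, and the gripper is clear of it. Handing in.

```bash
python3 -c "
from plant import robot
print(robot.job_done())"
```

```text
the job is handed in; nothing more can be done
None
```

The job is handed in at about 25 s of the 72 s limit: the empty peg is home at the front, and the sample bottle sits upside down on its collar, released. The last pictures show all four bottles upright, but the hand-in returned no verdict.

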